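Open the pressure cap of a pit-table cleaner tank

ROBOT

A 7-joint arm with a two-finger parallel gripper is mounted at the origin on the work surface. World frame = base frame: x ahead of the robot, y to its left, z up, the work surface at z = 0. Lengths are in m, angles in rad, forces in N, time in s.
With the tool pointing down it reaches from about 0.4 to 0.85 m from the base axis. Payload 4.5 kg.
Tool frame: the origin (TCP) lies at the very end of the fingers, on their centre line; the grasp point (between the pads) lies 19 mm behind it (r.grip_point_offset is the distance from the TCP to the grasp point, in m); z points along the fingers, y is the line along which they close (so a half turn about z gives the same grasp; the last joint's range is limited). The gripper opens to 88 mm and grips with 3 to 60 N. Pads are 18 mm wide; open, the fingers measure 123 mm over their backs; the gripper's body (75 mm by 187 mm) begins 45 mm behind the grasp point.
Start: joints at [0.034, 0.689, -0.195, 1.565, 0.157, 0.902, -0.215], TCP at [0.625, 0, 0.239] pointing down, gripper open.
Joint ranges: [-3.01, 3.01], [-0.46, 2.08], [-1.47, 1.51], [0.13, 2.56], [-1, 4.14], [0.04, 2.09], [-2.66, 2.66]. Speed limits (rad/s): [2.57, 2.57, 3.14, 3.14, 3.14, 3.14, 3.14].

INTERFACE

Orientations are given as a unit quaternion [x, y, z, w].
In Python, from plant import r gives the robot as it stands.
- The arm moves only by the tool carry_out, never from a script. Its argument "rows" is a list of rows, each a list of 3 entries, a list of its own where there are three numbers: the shift along the tool's x, y, z in cm, then the turn, a rotation vector about the tool's x, y, z in degrees, then the closure, from 0 (fully open) to 1 (shut). A call has 1 to 12 rows; each row is the pose to reach, as a shift and turn from the pose commanded when the call began, along the tool's axes at that moment; what a row does not reach only later rows make up. A row lasts 1/10 s, in which the tool goes at most 50 mm and 8.59 degrees, less where a joint would pass 70% of its speed; a pose out of reach is approached as far as the arm can. A call with a gripper value outside its range is refused whole. The fingers move at their own pace and stop on an object; "newtons" is the grip in N (left out, the last holds). Time passes only in rows, so rows that repeat a pose let the fingers close. It gives the time, the measured TCP pose, the force, the opening and the grip force at its end, in the units of the state.
- r.get_state(): the state, without advancing time (a new reading comes with each control period).
- r.snapshot(name): name is "scene" or "side" or "wrist"; returns a dict with "image" (420x560x3 uint8, red, green, blue), "fx", "fy", "cx", "cy" (pixels), "dist_coeffs" ([k1, k2, p1, p2, k3] as OpenCV has them; the pictures are not rectified), "pose" (4x4, takes a point from camera to world coordinates). Camera axes: x right, y up, looking along -z (the intrinsics and any distortion apply to the point x, -y, -z); pixel columns grow to the right and rows downward; lengths in m; the calibration is good to about 2 mm. A picture is of the moment at which its call begins. There is no depth.
- r.finish_job(): hands the job in; it is judged then, once.
The state is a dict: "clock": time; "q": joint angles; "qd": joint speeds; "joint_torque": joint torques, N m; "tool_pos": TCP position; "eef_rot": TCP orientation; "contact_force": force on the tool from outside, world axes, zero at the start; "moment": the same for the moment, N m; "opening": opening from 0.0 (shut) to 1.0 (fully open); "finger_force": force on a finger pad.
Only numpy, scipy, OpenCV 4.12 (cv2) and the standard library are available. Lean on these libraries where they do the work, as an engineer would, in place of code of your own. Each camera call takes 0.05 s, during which the arm holds its last target. There are 200 camera calls.

TASK

Open the leaning cleaner tank for refilling: turn its orange pressure cap counter-clockwise until you feel the first stop, press it in there, and keep it pressed while you turn it on until it is free, without forcing it. Then draw the cap off, lower it by hand (do not drop it) onto the floor of the blue tray, well inside its walls, standing flat with the grip bar up, and let go; leave the other things on the table alone.

Things in the scene. Friction and masses are not known exactly. Their poses are not given: they have to be found in the camera images.
- cap_grip (a point): Centre of the grip bar of the loose orange cap (about 120 g). Head 66 mm wide, 8 mm thick; the bar on it is 56 mm long, 14 mm wide, 26 mm high. This point is half-way up the bar: 13 mm above the head's top, 35.5 mm above the cap's underside. x = along the bar, y = across it, z = cap axis, outward from the tank (30 degrees from vertical while on the tank, leaning towards the robot).
- cap_head (a point): Centre of the top face of the cap's round head, at the foot of the grip bar. FIRST STOP: opening is counter-clockwise seen from outside (positive about z). The cap starts 0.2 to 0.6 rad short of a hard first stop, which cannot be seen: feel for it (turning friction below 0.3 N m; do not twist it with over 1.5 N m or press it with over 40 N). A spring pushes the cap out, 6 to 10 N.
- cap_foot (a point): Centre of the cap's underside (36 mm wide plug with three small lugs out to 25 mm radius). PRESSING: only within 0.08 rad of the first stop can the cap be pressed in, 6.5 mm until the head meets the neck; elsewhere it gives only 1.5 mm. Held in by 4.5 mm or more it turns on; from 0.75 rad past the first stop it is free, and a second hard stop is at 1.0 rad.
- mouth (a point): Centre of the rim of the tank's fixed round black neck (61 mm wide, 26 mm high), on the cap's axis, 27.5 mm below the bar's centre while the cap is locked. Freed, the cap springs out about 7 mm and is drawn straight off along its axis, clear after 25 mm. The white tank, 120 mm wide, leans 30 degrees in a fixed dark steel stand 150 mm wide, 200 mm deep.
- tray_in (a point): Centre of the inner floor (5 mm above the table) of a blue open tray, 170 x 150 mm outside, walls 5 mm thick and 28 mm high, own x along the 170 mm side, z up. It is fixed to the table.
- spring_case_mid (a point): Bystander: clear spring organiser 150 x 140 x 45 mm with coil springs, loose; the point is at its middle. Leave it alone.
- transmitter_mid (a point): Bystander: black and grey pistol-grip radio transmitter 140 mm tall, loose; the point is at its middle. Leave it alone.
- oil_mid (a point): Bystander: amber oil bottle 38 mm wide, 95 mm tall, orange cap, loose; the point is at its middle. Leave it alone.
- wheel_mid (a point): Bystander: small rubber car wheel lying flat, 68 mm wide, 28 mm thick, loose; the point is at its middle. Leave it alone.
- shock_mid (a point): Bystander: small shock absorber lying down, 105 mm long, 18 mm thick, loose; the point is at its middle. Leave it alone.
- gear_mid (a point): Bystander: white spur gear lying flat, 32 mm wide, 8 mm thick, loose; the point is at its middle. Leave it alone.
- driver_mid (a point): Bystander: red-handled screwdriver lying down, 170 mm long, loose; the point is at its middle. Leave it alone.
Things that resemble listed ones, but are neither listed nor needed, are in the scene too. There is more than one size of the part that bears tray_in; the job needs the larger.

How it is judged:
On the way, in this order (a step that is already met when the one before it is completed fails the run):
1. the cap is pressed in at the first stop (distance between cap_grip and mouth below 0.0242 m), for 0.1 s.
2. the cap is clear of the neck (distance between cap_grip and mouth above 0.06 m), for 0.2 s.
3. the cap, still held by the fingers, is within 10 mm of the tray floor (x of cap_grip in the frame of tray_in between -0.06 and 0.06 m and y of cap_grip in the frame of tray_in between -0.05 and 0.05 m and z of cap_grip in the frame of tray_in below 0.0455 m and contact force between the fingers and cap above 0.5 N), for 0.05 s.
At the end, for the whole second after the job is handed in: The cap stands in the blue tray on its underside, grip bar up (within 0.12 rad of upright, bar centre less than 40 mm above the tray's floor and within 60 mm by 50 mm of its centre), at rest and released (x of cap_grip in the frame of tray_in between -0.06 and 0.06 m and y of cap_grip in the frame of tray_in between -0.05 and 0.05 m and z of cap_grip in the frame of tray_in below 0.04 m and angle between cap_grip's own z axis and vertical below 0.12 rad and linear speed of cap below 0.02 m/s); the robot touches nothing.
It fails at once if a bystander is moved more than 30 mm (distance of any of spring_case_mid, transmitter_mid, oil_mid, wheel_mid, shock_mid, gear_mid, driver_mid from where it was at the start of the episode above 0.03 m).
It fails at once if the cap is forced against the neck with more than 120 N (contact force between cap and neck above 120 N).
It also fails if it takes over 64 s, if anything falls off the work surface, if the arm or the gripper's body presses on something with over 40 N, if the wrist force passes 120 N, or if a joint passes its speed limit or range.

## Working session

There is one attempt and no reset: what is moved stays moved. The work goes in short steps, Python scripts to look and compute and a tool call to move; the robot and the scene stay as the last step left them, time stands still between calls to the robot, and variables do not carry over. Pictures are saved under pics/ and viewed, at most 10 in all, crops included, and the job is handed in when it is done.

Besides the shell and the picture viewer there is one more tool, called by a JSON object that holds its "name" and its "arguments". carry_out: Moves the arm, as the interface text tells. Its arguments: {"type":"object","properties":{"rows":{"type":"array"},"newtons":{"type":"number"}},"required":["rows"]}

```bash
mkdir -p pics; python3 - <<'E'
from plant import r
import cv2,numpy as np,pickle
for n in("scene","side","wrist"):
    s=r.snapshot(n); pickle.dump(s,open(f"pics/{n}0.pkl","wb"))
    cv2.imwrite(f"pics/{n}0.png",s["image"][:,:,::-1]); print(n,s["fx"],s["cx"],s["cy"],s["dist_coeffs"],np.round(s["pose"],3).tolist())
print(r.get_state())
E
```

```text
scene 448.5282338899993 282.9829799493082 209.3867916414716 [-0.14403497  0.          0.          0.          0.        ] [[0.64, -0.516, 0.57, 1.092], [0.769, 0.443, -0.462, -0.501], [-0.014, 0.733, 0.68, 0.868], [0.0, 0.0, 0.0, 1.0]]
side 451.2683687490408 266.8437378937162 206.6058562218784 [0.01791558 0.         0.         0.         0.        ] [[-0.805, 0.293, -0.515, -0.175], [-0.593, -0.395, 0.702, 0.896], [0.002, 0.87, 0.492, 0.763], [0.0, 0.0, 0.0, 1.0]]
wrist 319.02418259671936 277.92088393383034 203.8832309475233 [-0.01204341  0.          0.          0.          0.        ] [[1.0, -0.001, 0.003, 0.626], [-0.0, 0.953, 0.303, 0.078], [-0.003, -0.303, 0.953, 0.384], [0.0, 0.0, 0.0, 1.0]]
{'clock': 0.15, 'q': array([ 0.03379873,  0.68979155, -0.19455936,  1.56606775,  0.15729365,
        0.90248325, -0.21513767]), 'qd': array([ 0.00127209, -0.00144779,  0.00038101, -0.0031172 ,  0.00018627,
       -0.00048663,  0.00075586]), 'joint_torque': array([-1.46674727e-03, -5.27863634e+01, -1.26819178e+00, -1.53587687e+01,
       -5.24473807e-02,  3.92338901e-03,  1.12435155e-04]), 'tool_pos': array([ 6.24539344e-01, -1.39110526e-05,  2.38104893e-01]), 'eef_rot': array([ 7.07090674e-01,  7.07122561e-01, -5.05310823e-04, -4.54784424e-04]), 'contact_force': array([ 0.02464094, -0.04423048,  0.56592229]), 'moment': array([0.01125974, 0.01605802, 0.01584641]), 'finger_force': 0.0, 'opening': 0.9975365507883427}
```

View pics/scene0.png

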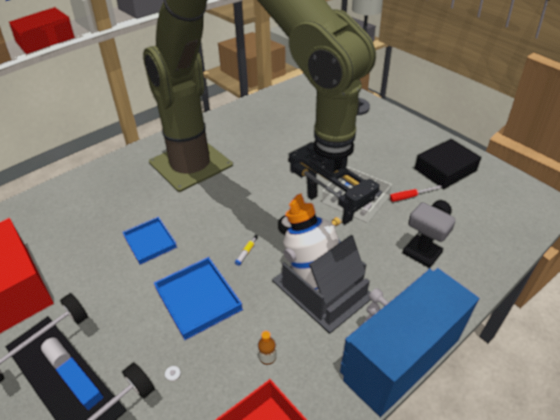

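View pics/side0.png

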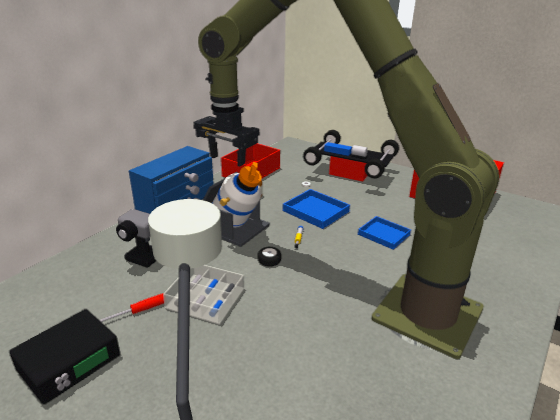

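The scene view shows the orange cap on the white tank at (300,209), and the side view shows it at (251,176). The only lookalike is the oil bottle's orange cap at scene (266,340). There are two blue trays: the larger at scene (198,297) / side (316,208), and the smaller at scene (150,240) / side (384,232). I choose the tank's cap and the larger tray, and check both in one close crop.

```bash
python3 - <<'E'
import cv2,numpy as np
a=cv2.imread("pics/scene0.png");b=cv2.imread("pics/side0.png");w=cv2.imread("pics/wrist0.png")
f=lambda im,x,y,W,H,k:cv2.resize(im[y:y+H,x:x+W],None,fx=k,fy=k,interpolation=cv2.INTER_CUBIC)
top=np.hstack([f(a,265,185,80,60,5),f(b,215,150,80,60,5)])
bot=np.hstack([f(a,145,245,133,100,3)[:300,:400-1],np.zeros((300,1,3),np.uint8),cv2.resize(w,(400,300))])
cv2.imwrite("pics/c1.png",np.vstack([top,bot]))
E
```

```text
(no output)
```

View pics/c1.png

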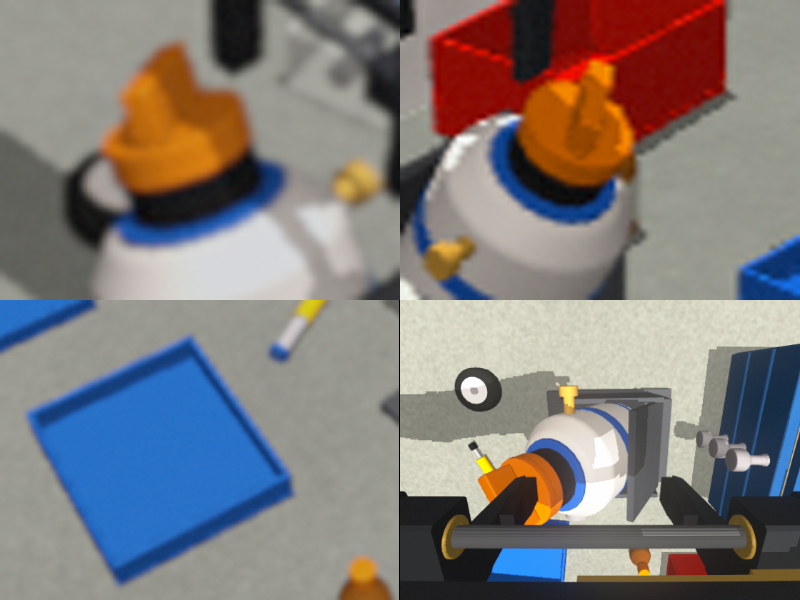

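The crop confirms the choice: the orange cap with its grip bar sits on the black neck of the white tank, and the large tray is empty. Next I fit the known shapes to the colour masks in all views, which gives the poses including heights.

```bash
cat >h.py <<'E'
import cv2,numpy as np,pickle
from scipy.optimize import differential_evolution,minimize
from scipy.spatial.transform import Rotation as R
def proj(s,P):
    T=np.linalg.inv(s["pose"]);p=P@T[:3,:3].T+T[:3,3];p=p*[1,-1,-1]
    K=np.array([[s["fx"],0,s["cx"]],[0,s["fy"],s["cy"]],[0,0,1.]])
    return cv2.projectPoints(p.reshape(-1,1,3),np.zeros(3),np.zeros(3),K,np.array(s["dist_coeffs"]))[0].reshape(-1,2)
def fill(parts,s,roi,k=4):
    x,y,w,h=roi;m=np.zeros((h*k,w*k),np.uint8)
    for P in parts:
        q=cv2.convexHull(((proj(s,P)-[x,y]+.5)*k).astype(np.int32).reshape(-1,1,2));cv2.fillConvexPoly(m,q,255)
    return cv2.resize(m,(w,h),interpolation=cv2.INTER_AREA)/255.
def box(dx,dy,z0,z1):return np.array([[a,b,c] for a in(-dx/2,dx/2) for b in(-dy/2,dy/2) for c in(z0,z1)])
t=np.linspace(0,2*np.pi,40)
def disc(r,z0,z1):return np.vstack([np.c_[r*np.cos(t),r*np.sin(t),t*0+z] for z in(z0,z1)])
def capR(az,b,lean=np.pi/6):  # lean towards direction az, bar angle b
    return R.from_euler('z',az)*R.from_euler('y',lean)*R.from_euler('z',b-az)
def capparts(p,th=.008,lean=np.pi/6):
    M=capR(p[3],p[4],lean).as_matrix()
    return [Q@M.T+p[:3] for Q in(disc(.033,-.013-th,-.013),box(.056,.014,-.013,.013))]
E
cat >fit.py <<'E'
from h import *
S={n:pickle.load(open(f"pics/{n}0.pkl","rb")) for n in("scene","side","wrist")}
def hsv(s):return cv2.cvtColor(s["image"],cv2.COLOR_RGB2HSV)
def om(s):H=hsv(s);return ((H[...,0]>7)&(H[...,0]<19)&(H[...,1]>190)&(H[...,2]>70)).astype(float)
def bm(s):H=hsv(s);return ((H[...,0]>98)&(H[...,0]<115)&(H[...,1]>150)).astype(float)
rois={"scene":(275,185,50,50),"side":(225,152,50,45),"wrist":(90,195,135,110)}
obs={}
for n,(x,y,w,h) in rois.items():
    m=om(S[n])[y:y+h,x:x+w]; k=cv2.connectedComponentsWithStats(m.astype(np.uint8))
    i=1+k[2][1:,4].argmax();m=(k[1]==i)*1.; ig=np.ones_like(m)
    if n=="wrist": ig=(hsv(S[n])[y:y+h,x:x+w,2]>75)*1.
    obs[n]=(m,ig); print(n,m.sum(),k[2][i],k[3][i])
for th in(.008,.014):
  def cost(p,views=("scene","side","wrist")):
    e=0
    for n in views:
        m,ig=obs[n];e+=(np.abs(fill(capparts(p,th),S[n],rois[n])-m)*ig).sum()/m.sum()
    return e
  o=differential_evolution(cost,[(.4,.65),(-.12,.12),(.15,.4),(2,4.3),(0,np.pi)],maxiter=60,popsize=12,seed=1,tol=1e-6)
  print(th,o.fun,np.round(o.x,4),[round(cost(o.x,(n,)),3) for n in S])
np.save("cap.npy",o.x)
R2={"scene":(145,250,107,90),"side":(275,183,80,48)};B={n:bm(S[n])[y:y+h,x:x+w] for n,(x,y,w,h) in R2.items()}
def ct(p):
    Q=box(.17,.15,p[2],p[2]+.028)@R.from_euler('z',p[3]).as_matrix().T+[p[0],p[1],0]
    return sum(np.abs(fill([Q],S[n],R2[n])-B[n]).sum()/B[n].sum() for n in R2)
o=differential_evolution(ct,[(.3,.9),(-.5,.1),(-.02,.02),(0,np.pi)],maxiter=60,seed=1)
print("tray",o.fun,np.round(o.x,4))
E
python3 fit.py
```

```text
scene 504.0 [ 11  10  28  29 504] [24.58333333 25.79365079]
side 421.0 [ 13  10  24  25 421] [25.26365796 23.26840855]
wrist 4777.0 [  19   19  116   91 4777] [85.63470798 57.30437513]
0.008 0.5554512703787723 [ 0.5533 -0.0246  0.2102  3.2598  2.2954] [np.float64(0.166), np.float64(0.195), np.float64(0.195)]
0.014 0.3798637346283914 [ 0.5518 -0.0246  0.2132  3.1536  2.3065] [np.float64(0.133), np.float64(0.133), np.float64(0.114)]
tray 0.15627786826451845 [ 4.7480e-01 -2.6740e-01 -1.0000e-03  3.0317e+00]h.py:11: RuntimeWarning: invalid value encountered in cast
  q=cv2.convexHull(((proj(s,P)-[x,y]+.5)*k).astype(np.int32).reshape(-1,1,2));cv2.fillConvexPoly(m,q,255)
```

```bash
cat >>fit.py <<'E'
print("---")
def cost(p):
    e=0
    for n in obs:
        m,ig=obs[n];e+=(np.abs(fill(capparts(p,p[5],p[6]),S[n],rois[n])-m)*ig).sum()/m.sum()
    return e
o=differential_evolution(cost,[(.5,.6),(-.06,.03),(.18,.25),(2.6,3.8),(1.8,2.8),(.006,.03),(.35,.7)],maxiter=80,popsize=12,seed=1,tol=1e-6)
print(o.fun,np.round(o.x,4));np.save("cap.npy",o.x)
im=[]
for n in S:
    x,y,w,h=rois[n];g=S[n]["image"][y:y+h,x:x+w,::-1].copy();k=int(390/w);g=cv2.resize(g,None,fx=k,fy=k,interpolation=cv2.INTER_NEAREST)
    for P in capparts(o.x,o.x[5],o.x[6]):
        cv2.polylines(g,[cv2.convexHull(((proj(S[n],P)-[x,y]+.5)*k).astype(np.int32))],True,(0,255,0),1)
    c=np.zeros((300,266,3),np.uint8);g=cv2.resize(g,(266,int(g.shape[0]*266/g.shape[1])));c[:min(300,g.shape[0])]=g[:300];im.append(c)
cv2.imwrite("pics/ov.png",np.hstack(im))
E
python3 fit.py 2>/dev/null | sed -n '/---/,$p'
```

```text
---
0.3764834536741992 [ 0.5513 -0.0249  0.2138  3.1707  2.2882  0.0151  0.5559]
```

View pics/ov.png

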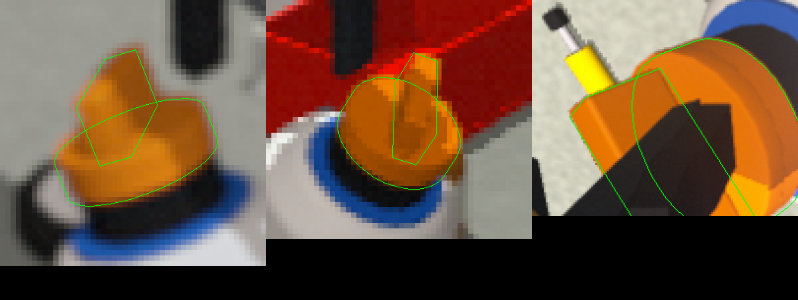

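The model outline matches all three views. The cap grip is at about (0.551, -0.025, 0.214), with a 30° lean towards the robot. The tray centre is (0.475, -0.267). Now I compute the pre-grasp pose, 9 cm back along the axis.

```bash
cat >>h.py <<'E'
def rel(st,pos,M):
    R0=R.from_quat(st["eef_rot"]);return np.round(R0.inv().apply(pos-st["tool_pos"])*100,2),np.round((R0.inv()*M).as_rotvec(degrees=True),1)
def graspR(az,b,lean=np.pi/6):
    c=capR(az,b,lean).as_matrix();z=-c[:,2];y=-c[:,1]
    if y@[np.cos(b-np.pi/2),np.sin(b-np.pi/2),0]<0:y=-y
    return R.from_matrix(np.c_[np.cross(y,z),y,z])
E
python3 - <<'E'
from h import *
from plant import r
st=r.get_state();p=np.load("cap.npy");M=graspR(3.15,p[4]);z=M.as_matrix()[:,2]
print(M.as_matrix().round(2))
for d in(.09,.0):
    print(d,(p[:3]+z*(.011-d)).round(4),rel(st,p[:3]+z*(.011-d),M))
E
```

```text
[[-0.57  0.65  0.5 ]
 [ 0.75  0.66  0.  ]
 [-0.33  0.38 -0.87]]
0.09 [ 0.5118 -0.0252  0.2822] (array([ -2.52, -11.28,  -4.4 ]), array([-28.9, -10.5, -40.1]))
0.0 [ 0.5568 -0.0248  0.2043] (array([-2.48, -6.77,  3.39]), array([-28.9, -10.5, -40.1]))
```

{"name": "carry_out", "arguments": {"rows": [[[0, 0, -5], [0, 0, 0], 0], [[0, 0, -8], [0, 0, 0], 0], [[-1.5, -5, -8], [-5, -2, -7], 0], [[-2.5, -9, -8], [-10, -4, -14], 0], [[-2.5, -11.3, -7], [-15, -6, -21], 0], [[-2.5, -11.3, -6], [-21, -8, -28], 0], [[-2.5, -11.3, -5], [-26, -9.5, -35], 0], [[-2.5, -11.3, -4.4], [-28.9, -10.5, -40.1], 0], [[-2.5, -11.3, -4.4], [-28.9, -10.5, -40.1], 0], [[-2.5, -11.3, -4.4], [-28.9, -10.5, -40.1], 0]], "newtons": 50}}

```text
clock: 1.15
tool_pos: [0.5034, -0.0319, 0.2785]
eef_rot: [0.429, 0.874, 0.086, 0.212]
contact_force: [-0.1, -0.9, 0.4]
opening: 0.997
finger_force: 0.0
```

```bash
python3 - <<'E'
from h import *
from plant import r
st=r.get_state();print(st["q"].round(2),st["contact_force"].round(2))
p=np.load("cap.npy");M=graspR(3.15,p[4]);z=M.as_matrix()[:,2];print(rel(st,p[:3]+z*(.011-.09),M))
s=r.snapshot("wrist");pickle.dump(s,open("pics/w1.pkl","wb"));g=s["image"][:,:,::-1].copy()
cv2.imwrite("pics/w1raw.png",g)
for P in capparts(np.r_[p[:3],3.15,p[4]],.015):
    cv2.polylines(g,[cv2.convexHull(proj(s,P).astype(np.int32))],True,(0,255,0),1)
cv2.imwrite("pics/w1.png",g)
E
```

```text
[ 0.09  0.36 -0.22  2.29  1.32  0.16 -0.72] [-0.12 -0.9   0.43]
(array([-0.04,  1.14,  0.02]), array([-4.1, -0.8, -2.8]))
```

View pics/w1.png

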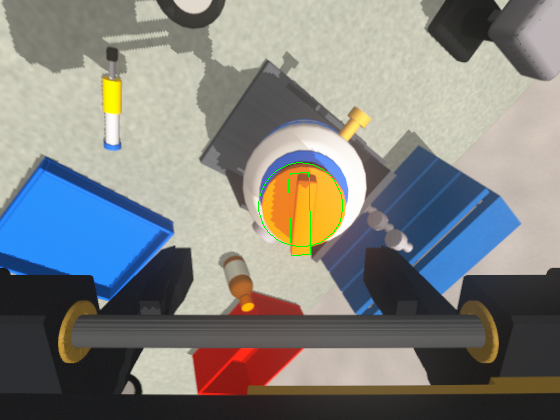

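The wrist view shows the bar at (302,215), within about 3 px of the predicted outline, so the estimate holds. Next I finish settling at the pre-grasp pose and watch the wrist joints.

{"name": "carry_out", "arguments": {"rows": [[[0, 0, 0], [0, 0, 0], 0], [[0, 0, 0], [0, 0, 0], 0], [[0, 0, 0], [0, 0, 0], 0], [[0, 0, 0], [0, 0, 0], 0]]}}

```text
clock: 1.6
tool_pos: [0.504, -0.032, 0.279]
eef_rot: [0.43, 0.874, 0.086, 0.212]
contact_force: [1.0, -0.2, 0.0]
opening: 0.998
finger_force: 0.0
```

```bash
cat >look.py <<'E'
from h import *
from plant import r
from scipy.spatial import ConvexHull
import sys
k=sys.argv[1]
st=r.get_state();print(st["q"].round(2),st["contact_force"].round(2))
p=np.load("cap.npy");M=graspR(3.15,p[4]);z=M.as_matrix()[:,2];print(rel(st,p[:3]+z*(.011-.09),M))
s=r.snapshot("wrist");pickle.dump(s,open(f"pics/{k}.pkl","wb"))
H=cv2.cvtColor(s["image"],cv2.COLOR_RGB2HSV);m=((H[...,0]>7)&(H[...,0]<19)&(H[...,1]>190)&(H[...,2]>70)).astype(np.uint8)
c=cv2.connectedComponentsWithStats(m);i=1+c[2][1:,4].argmax();m=(c[1]==i)*1.;x,y,w,h=c[2][i][:4];print(c[2][i])
roi=(x-20,y-20,w+40,h+40);ob=m[y-20:y+h+20,x-20:x+w+20]
def cost(q):
    return np.abs(fill(capparts([q[0],q[1],p[2],3.1416,q[2]],.015),s,roi)-ob).sum()/ob.sum()
o=differential_evolution(cost,[(p[0]-.02,p[0]+.02),(p[1]-.02,p[1]+.02),(p[4]-.3,p[4]+.3)],seed=0)
print("wrist fit at z",p[2],o.x.round(4),o.fun)
E
python3 look.py w2
```

```text
[ 0.09  0.36 -0.22  2.29  1.31  0.16 -0.71] [ 0.96 -0.23  0.  ]
(array([0.02, 1.09, 0.04]), array([-4.1, -0.7, -2.9]))
[ 263  166   72   87 1798]
wrist fit at z 0.213802859074502 [ 0.554  -0.0254  2.124 ] 2.1314118083273352
```

{"name": "carry_out", "arguments": {"rows": [[[0, 1.1, 0], [-4.1, -0.7, -2.9], 0], [[0, 1.1, 0], [-4.1, -0.7, -2.9], 0], [[0, 1.1, 0], [-4.1, -0.7, -2.9], 0], [[0, 1.1, 0], [-4.1, -0.7, -2.9], 0], [[0, 1.1, 0], [-4.1, -0.7, -2.9], 0], [[0, 1.1, 0], [-4.1, -0.7, -2.9], 0]]}}

```text
clock: 2.25
tool_pos: [0.5117, -0.0255, 0.2825]
eef_rot: [0.4, 0.879, 0.109, 0.234]
contact_force: [0.4, 0.1, 0.0]
opening: 0.997
finger_force: 0.0
```

```bash
sed -i 's/H\[...,0\]<19/H[...,0]<23/;s/>190/>150/' look.py; python3 look.py w3
```

```text
[ 0.24  0.37 -0.41  2.32  1.83  0.2  -1.17] [0.39 0.08 0.02]
(array([0.02, 0.01, 0.03]), array([-0., -0., -0.]))
[ 239  161   83   93 5548]
wrist fit at z 0.213802859074502 [ 0.5533 -0.0238  2.1697] 0.02482010828844876
```

The close wrist fit is tight (2.5 % residual): cap at (0.553, -0.024), bar angle 2.17. The joints have plenty of range for the counter-clockwise turn. Next I compute the reach.

```bash
python3 - <<'E'
from h import *
from plant import r
p=np.array([.5533,-.0238,.2138,3.1416,2.17]);np.save("cap.npy",p)
st=r.get_state();M=graspR(p[3],p[4]);z=M.as_matrix()[:,2]
for d in(.09,.009-.009): print(rel(st,p[:3]+z*(.009-d),M))
E
```

```text
(array([ 0.01,  0.23, -0.07]), array([ 0.1, -0.2,  6.7]))
(array([-0.02,  0.21,  8.93]), array([ 0.1, -0.2,  6.7]))
```

{"name": "carry_out", "arguments": {"rows": [[[0, 0.2, 0], [0, 0, 6.7], 0], [[0, 0.2, 2.5], [0, 0, 6.7], 0], [[0, 0.2, 5], [0, 0, 6.7], 0], [[0, 0.2, 7], [0, 0, 6.7], 0], [[0, 0.2, 8], [0, 0, 6.7], 0], [[0, 0.2, 8.5], [0, 0, 6.7], 0], [[0, 0.2, 8.9], [0, 0, 6.7], 0], [[0, 0.2, 8.9], [0, 0, 6.7], 0], [[0, 0.2, 8.9], [0, 0, 6.7], 0]]}}

```text
clock: 3.2
tool_pos: [0.5573, -0.0236, 0.2067]
eef_rot: [0.45, 0.855, 0.123, 0.228]
contact_force: [-0.5, 0.4, -0.5]
opening: 0.996
finger_force: 0.0
```

```bash
python3 - <<'E'
from h import *
from plant import r
st=r.get_state();p=np.load("cap.npy");M=graspR(p[3],p[4]);z=M.as_matrix()[:,2]
print(rel(st,p[:3]+z*.009,M),st["q"].round(2),st["moment"].round(2))
E
```

```text
(array([-0.02, -0.01,  0.09]), array([ 0.1, -0.2,  0. ])) [ 0.35  0.62 -0.63  2.29  2.09  0.45 -1.51] [ 0.03  0.45 -0.04]
```

{"name": "carry_out", "arguments": {"rows": [[[0, 0, 0], [0, 0, 0], 0.7], [[0, 0, 0], [0, 0, 0], 0.8], [[0, 0, 0], [0, 0, 0], 0.9], [[0, 0, 0], [0, 0, 0], 1], [[0, 0, 0], [0, 0, 0], 1], [[0, 0, 0], [0, 0, 0], 1], [[0, 0, 0], [0, 0, 0], 1], [[0, 0, 0], [0, 0, 0], 1]]}}

```text
clock: 4.0
tool_pos: [0.5577, -0.0233, 0.2064]
eef_rot: [0.45, 0.855, 0.123, 0.228]
contact_force: [0.5, 1.8, 3.5]
opening: 0.298
finger_force: 1.6
```

```bash
cat >st.py <<'E'
from h import *
from plant import r
st=r.get_state();Rt=R.from_quat(st["eef_rot"]);p=np.load("cap.npy");M=graspR(p[3],p[4])
print("t",st["clock"],"F tool",Rt.inv().apply(st["contact_force"]).round(2),"M tool",Rt.inv().apply(st["moment"]).round(3),"open mm",round(st["opening"]*88,1),"ff",st["finger_force"])
d=M.inv().apply(st["tool_pos"]-p[:3])*1000;rv=(M.inv()*Rt).as_rotvec(degrees=True)
print("TCP rel to cap, grasp axes mm",d.round(2),"turn deg",rv.round(2),"q",st["q"].round(2))
E
python3 st.py
```

```text
t 4.0 F tool [ 0.23  2.82 -2.78] M tool [-0.084  0.243 -0.03 ] open mm 26.2 ff 1.598196909762919
TCP rel to cap, grasp axes mm [0.35 0.42 8.59] turn deg [-0.18  0.25 -0.02] q [ 0.35  0.62 -0.63  2.29  2.09  0.45 -1.51]
```

{"name": "carry_out", "arguments": {"rows": [[[0, 0, 0], [0, 0, 0], 1], [[0, 0, 0], [0, 0, 0], 1], [[0, 0, 0], [0, 0, 0], 1], [[0, 0, 0], [0, 0, 0], 1], [[0, 0, 0], [0, 0, 0], 1], [[0, 0, 0], [0, 0, 0], 1]]}}

```text
clock: 4.6
tool_pos: [0.5572, -0.0238, 0.206]
eef_rot: [0.451, 0.855, 0.123, 0.227]
contact_force: [-2.7, 0.4, 5.5]
opening: 0.158
finger_force: 50.4
```

```bash
python3 st.py
```

```text
t 4.6 F tool [ 0.12  0.53 -6.14] M tool [0.196 0.253 0.03 ] open mm 13.9 ff 50.4337261832552
TCP rel to cap, grasp axes mm [ 0.32 -0.43  8.68] turn deg [-0.1   0.26  0.01] q [ 0.35  0.62 -0.63  2.29  2.09  0.45 -1.51]
```

{"name": "carry_out", "arguments": {"rows": [[[0, 0, 0], [0, 0, -3], 1], [[0, 0, 0], [0, 0, -6], 1], [[0, 0, 0], [0, 0, -9], 1], [[0, 0, 0], [0, 0, -11], 1], [[0, 0, 0], [0, 0, -11], 1], [[0, 0, 0], [0, 0, -11], 1]], "newtons": 60}}

```text
clock: 5.2
tool_pos: [0.5571, -0.024, 0.2059]
eef_rot: [0.367, 0.894, 0.1, 0.238]
contact_force: [-3.4, -2.0, 4.8]
opening: 0.152
finger_force: 60.4
```

```bash
python3 st.py
```

```text
t 5.2 F tool [-1.   -1.82 -5.92] M tool [0.394 0.304 0.026] open mm 13.4 ff 60.35531059782443
TCP rel to cap, grasp axes mm [ 0.26 -0.66  8.72] turn deg [ -0.1    0.24 -10.94] q [ 0.32  0.61 -0.57  2.29  2.14  0.42 -1.37]
```

{"name": "carry_out", "arguments": {"rows": [[[0, 0, 0], [0, 0, -1.5], 1], [[0, 0, 0], [0, 0, -3], 1], [[0, 0, 0], [0, 0, -3], 1]]}}

```text
clock: 5.5
tool_pos: [0.5572, -0.0238, 0.206]
eef_rot: [0.343, 0.903, 0.094, 0.241]
contact_force: [-3.4, -1.0, 2.9]
opening: 0.152
finger_force: 60.3
```

```bash
python3 st.py
```

```text
t 5.5 F tool [ 0.48 -1.68 -4.24] M tool [0.461 0.363 0.047] open mm 13.4 ff 60.341579316334446
TCP rel to cap, grasp axes mm [ 0.26 -0.44  8.71] turn deg [ -0.13   0.24 -14.04] q [ 0.31  0.61 -0.56  2.29  2.15  0.41 -1.33]
```

{"name": "carry_out", "arguments": {"rows": [[[0, 0, 0], [0, 0, -1.5], 1], [[0, 0, 0], [0, 0, -3], 1], [[0, 0, 0], [0, 0, -3], 1]]}}

```text
clock: 5.8
tool_pos: [0.5574, -0.0237, 0.2061]
eef_rot: [0.319, 0.912, 0.088, 0.243]
contact_force: [-2.6, -0.7, 3.6]
opening: 0.153
finger_force: 60.3
```

```bash
python3 st.py
```

```text
t 5.8 F tool [-0.06 -0.78 -4.46] M tool [ 0.392  0.326 -0.022] open mm 13.5 ff 60.33766500843285
TCP rel to cap, grasp axes mm [ 0.28 -0.2   8.69] turn deg [ -0.15   0.23 -17.06] q [ 0.3   0.61 -0.54  2.29  2.17  0.41 -1.29]
```

{"name": "carry_out", "arguments": {"rows": [[[0, 0, 0], [0, 0, -1.5], 1], [[0, 0, 0], [0, 0, -2.5], 1], [[0, 0, 0], [0, 0, -2.5], 1]]}}

```text
clock: 6.1
tool_pos: [0.5574, -0.0235, 0.2061]
eef_rot: [0.299, 0.919, 0.082, 0.245]
contact_force: [-2.6, -1.0, 3.9]
opening: 0.151
finger_force: 60.3
```

```bash
python3 st.py
```

```text
t 6.1 F tool [-0.35 -0.93 -4.72] M tool [0.332 0.306 0.019] open mm 13.3 ff 60.285899137022625
TCP rel to cap, grasp axes mm [ 0.34 -0.05  8.7 ] turn deg [ -0.17   0.23 -19.55] q [ 0.29  0.6  -0.53  2.29  2.18  0.4  -1.26]
```

{"name": "carry_out", "arguments": {"rows": [[[0, 0, 0], [0, 0, -1.5], 1], [[0, 0, 0], [0, 0, -2.5], 1], [[0, 0, 0], [0, 0, -2.5], 1]]}}

```text
clock: 6.4
tool_pos: [0.5575, -0.0235, 0.2062]
eef_rot: [0.279, 0.925, 0.077, 0.247]
contact_force: [-2.3, -1.1, 3.7]
opening: 0.151
finger_force: 60.3
```

```bash
python3 st.py
```

```text
t 6.4 F tool [-0.49 -0.92 -4.39] M tool [0.257 0.334 0.01 ] open mm 13.3 ff 60.261345557446475
TCP rel to cap, grasp axes mm [ 0.37 -0.    8.7 ] turn deg [ -0.18   0.23 -22.05] q [ 0.28  0.6  -0.52  2.29  2.19  0.4  -1.23]
```

{"name": "carry_out", "arguments": {"rows": [[[0, 0, 0], [0, 0, -1.5], 1], [[0, 0, 0], [0, 0, -2.5], 1], [[0, 0, 0], [0, 0, -2.5], 1]]}}

```text
clock: 6.7
tool_pos: [0.5575, -0.0235, 0.2062]
eef_rot: [0.258, 0.931, 0.072, 0.248]
contact_force: [-1.7, -0.8, 4.2]
opening: 0.151
finger_force: 60.3
```

```bash
python3 st.py
```

```text
t 6.7 F tool [-0.97 -0.35 -4.43] M tool [0.095 0.347 0.044] open mm 13.3 ff 60.27687685431374
TCP rel to cap, grasp axes mm [0.36 0.01 8.71] turn deg [ -0.19   0.23 -24.55] q [ 0.28  0.6  -0.51  2.29  2.2   0.39 -1.2 ]
```

{"name": "carry_out", "arguments": {"rows": [[[0, 0, 0], [0, 0, -1.5], 1], [[0, 0, 0], [0, 0, -2.5], 1], [[0, 0, 0], [0, 0, -2.5], 1]]}}

```text
clock: 7.0
tool_pos: [0.5574, -0.0235, 0.2061]
eef_rot: [0.238, 0.936, 0.066, 0.25]
contact_force: [-2.9, -0.9, 4.2]
opening: 0.155
finger_force: 60.3
```

```bash
python3 st.py
```

```text
t 7.0 F tool [-0.04 -0.97 -5.1 ] M tool [0.11  0.3   0.003] open mm 13.6 ff 60.29607738222694
TCP rel to cap, grasp axes mm [ 0.38 -0.03  8.7 ] turn deg [ -0.19   0.22 -27.05] q [ 0.27  0.6  -0.5   2.3   2.22  0.38 -1.17]
```

{"name": "carry_out", "arguments": {"rows": [[[0, 0, 0], [0, 0, -1], 1], [[0, 0, 0], [0, 0, -2], 1], [[0, 0, 0], [0, 0, -2], 1]]}}

```text
clock: 7.3
tool_pos: [0.5575, -0.0235, 0.2062]
eef_rot: [0.222, 0.94, 0.062, 0.251]
contact_force: [-2.0, 0.8, 3.0]
opening: 0.148
finger_force: 60.5
```

```bash
python3 st.py
```

```text
t 7.3 F tool [ 0.51  0.63 -3.59] M tool [-0.12   0.343  0.151] open mm 13.0 ff 60.54888449190912
TCP rel to cap, grasp axes mm [0.39 0.04 8.7 ] turn deg [ -0.2    0.22 -29.04] q [ 0.26  0.6  -0.49  2.3   2.23  0.38 -1.15]
```

{"name": "carry_out", "arguments": {"rows": [[[0, 0, 0], [0, 0, -1], 1], [[0, 0, 0], [0, 0, -2], 1], [[0, 0, 0], [0, 0, -2], 1]]}}

```text
clock: 7.6
tool_pos: [0.5575, -0.0233, 0.2062]
eef_rot: [0.206, 0.944, 0.058, 0.252]
contact_force: [-0.5, 1.8, 4.6]
opening: 0.15
finger_force: 61.0
```

```bash
python3 st.py
```

```text
t 7.6 F tool [-0.94  2.49 -4.18] M tool [-0.343  0.423  0.481] open mm 13.2 ff 60.96154475744697
TCP rel to cap, grasp axes mm [0.46 0.15 8.7 ] turn deg [ -0.22   0.23 -31.01] q [ 0.26  0.6  -0.48  2.3   2.24  0.38 -1.12]
```

Torque rises from 0.02 to 0.48 N m between -27° and -31°, so the first stop is at about -28.5°. I ease off slightly and press in.

{"name": "carry_out", "arguments": {"rows": [[[0, 0, 0], [0, 0, 1], 1], [[0, 0, 0.1], [0, 0, 1.5], 1], [[0, 0, 0.2], [0, 0, 1.5], 1], [[0, 0, 0.3], [0, 0, 1.5], 1], [[0, 0, 0.3], [0, 0, 1.5], 1]]}}

```text
clock: 8.1
tool_pos: [0.5589, -0.0233, 0.2036]
eef_rot: [0.218, 0.941, 0.061, 0.251]
contact_force: [-2.5, 1.1, 5.6]
opening: 0.151
finger_force: 61.1
```

```bash
python3 st.py
```

```text
t 8.1 F tool [-0.08  1.28 -6.1 ] M tool [-0.333  0.338  0.15 ] open mm 13.3 ff 61.14348548457201
TCP rel to cap, grasp axes mm [ 0.53  0.12 11.63] turn deg [ -0.22   0.22 -29.53] q [ 0.26  0.6  -0.49  2.29  2.23  0.39 -1.15]
```

{"name": "carry_out", "arguments": {"rows": [[[0, 0, 0.1], [0, 0, 0], 1], [[0, 0, 0.2], [0, 0, 0], 1], [[0, 0, 0.26], [0, 0, 0], 1], [[0, 0, 0.26], [0, 0, 0], 1]]}}

```text
clock: 8.5
tool_pos: [0.5602, -0.0233, 0.2015]
eef_rot: [0.218, 0.941, 0.061, 0.251]
contact_force: [-3.6, 0.5, 7.2]
opening: 0.153
finger_force: 61.2
```

```bash
python3 st.py
```

```text
t 8.5 F tool [-0.17  0.7  -8.02] M tool [-0.266  0.315  0.056] open mm 13.5 ff 61.1983186803991
TCP rel to cap, grasp axes mm [ 0.54  0.12 14.12] turn deg [ -0.23   0.22 -29.55] q [ 0.26  0.61 -0.49  2.29  2.24  0.39 -1.15]
```

{"name": "carry_out", "arguments": {"rows": [[[0, 0, 0.05], [0, 0, 0], 1], [[0, 0, 0.05], [0, 0, 0], 1]]}}

```text
clock: 8.7
tool_pos: [0.5604, -0.0233, 0.2011]
eef_rot: [0.218, 0.941, 0.061, 0.251]
contact_force: [-3.8, 1.5, 6.9]
opening: 0.154
finger_force: 61.2
```

```bash
python3 st.py
```

```text
t 8.7 F tool [ 0.56  1.49 -7.83] M tool [-0.286  0.301  0.105] open mm 13.5 ff 61.22219303790189
TCP rel to cap, grasp axes mm [ 0.54  0.14 14.57] turn deg [ -0.23   0.22 -29.55] q [ 0.26  0.61 -0.49  2.29  2.24  0.39 -1.15]
```

Pressed in 5.9 mm at only 8 N. I keep it there and turn on.

{"name": "carry_out", "arguments": {"rows": [[[0, 0, 0.02], [0, 0, -2], 1], [[0, 0, 0.02], [0, 0, -4], 1], [[0, 0, 0.02], [0, 0, -6], 1], [[0, 0, 0.02], [0, 0, -8], 1], [[0, 0, 0.02], [0, 0, -8], 1]]}}

```text
clock: 9.2
tool_pos: [0.5601, -0.0237, 0.2008]
eef_rot: [0.151, 0.954, 0.043, 0.255]
contact_force: [-3.5, 0.5, 7.3]
opening: 0.157
finger_force: 61.2
```

```bash
python3 st.py
```

```text
t 9.2 F tool [-0.4   0.73 -8.12] M tool [-0.145  0.352  0.008] open mm 13.8 ff 61.21762431743264
TCP rel to cap, grasp axes mm [ 0.43 -0.42 14.71] turn deg [ -0.19   0.2  -37.58] q [ 0.24  0.61 -0.45  2.29  2.28  0.38 -1.05]
```

{"name": "carry_out", "arguments": {"rows": [[[0, 0, 0], [0, 0, -3], 1], [[0, 0, 0], [0, 0, -6], 1], [[0, 0, 0], [0, 0, -9], 1], [[0, 0, 0], [0, 0, -12], 1], [[0, 0, 0], [0, 0, -15], 1], [[0, 0, 0], [0, 0, -18], 1], [[0, 0, 0], [0, 0, -21], 1], [[0, 0, 0], [0, 0, -24], 1], [[0, 0, 0], [0, 0, -27], 1], [[0, 0, 0], [0, 0, -30], 1], [[0, 0, 0], [0, 0, -30], 1]]}}

```text
clock: 10.3
tool_pos: [0.56, -0.0232, 0.2007]
eef_rot: [-0.101, 0.961, -0.024, 0.257]
contact_force: [-4.4, 0.9, 7.8]
opening: 0.153
finger_force: 61.0
```

```bash
python3 st.py
```

```text
t 10.3 F tool [-0.24  0.88 -8.93] M tool [-0.571  0.245 -0.017] open mm 13.5 ff 60.98838244131912
TCP rel to cap, grasp axes mm [ 0.94 -0.31 14.68] turn deg [ -0.28   0.2  -67.64] q [ 0.15  0.59 -0.32  2.3   2.46  0.32 -0.72]
```

{"name": "carry_out", "arguments": {"rows": [[[0, 0, 0], [0, 0, -3], 1], [[0, 0, 0], [0, 0, -6], 1], [[0, 0, 0], [0, 0, -9], 1], [[0, 0, 0], [0, 0, -10.5], 1], [[0, 0, 0], [0, 0, -10.5], 1]]}}

```text
clock: 10.8
tool_pos: [0.5599, -0.023, 0.2006]
eef_rot: [-0.189, 0.947, -0.047, 0.254]
contact_force: [-4.3, 1.2, 6.9]
opening: 0.155
finger_force: 60.8
```

```bash
python3 st.py
```

```text
t 10.8 F tool [-0.2   1.29 -8.17] M tool [-0.688  0.122  0.09 ] open mm 13.6 ff 60.84090021855076
TCP rel to cap, grasp axes mm [ 1.11 -0.27 14.7 ] turn deg [ -0.32   0.19 -78.1 ] q [ 0.12  0.59 -0.27  2.3   2.54  0.31 -0.61]
```

{"name": "carry_out", "arguments": {"rows": [[[0, 0, -0.3], [0, 0, 0], 1], [[0, 0, -0.6], [0, 0, 0], 1], [[0, 0, -0.9], [0, 0, 0], 1], [[0, 0, -0.9], [0, 0, 0], 1]]}}

```text
clock: 11.2
tool_pos: [0.5555, -0.0231, 0.2084]
eef_rot: [-0.188, 0.948, -0.047, 0.254]
contact_force: [-2.7, 2.8, 3.7]
opening: 0.154
finger_force: 60.6
```

```bash
python3 st.py
```

```text
t 11.2 F tool [-0.58  2.78 -4.55] M tool [-0.905  0.173  0.102] open mm 13.6 ff 60.559862300199256
TCP rel to cap, grasp axes mm [ 1.02 -0.26  5.76] turn deg [ -0.32   0.2  -78.04] q [ 0.12  0.57 -0.26  2.3   2.53  0.29 -0.61]
```

Still pushed out 3 mm beyond the locked height, so the cap is free. I draw it straight off.

{"name": "carry_out", "arguments": {"rows": [[[0, 0, -0.5], [0, 0, 0], 1], [[0, 0, -1], [0, 0, 0], 1], [[0, 0, -1.5], [0, 0, 0], 1], [[0, 0, -2], [0, 0, 0], 1], [[0, 0, -2.5], [0, 0, 0], 1], [[0, 0, -3.5], [0, 0, 0], 1], [[0, 0, -4.5], [0, 0, 0], 1], [[0, 0, -5.5], [0, 0, 0], 1], [[0, 0, -6.5], [0, 0, 0], 1], [[0, 0, -6.5], [0, 0, 0], 1], [[0, 0, -6.5], [0, 0, 0], 1]]}}

```text
clock: 12.3
tool_pos: [0.5237, -0.0239, 0.2652]
eef_rot: [-0.188, 0.947, -0.048, 0.254]
contact_force: [0.2, -0.0, -1.0]
opening: 0.157
finger_force: 60.1
```

```bash
python3 st.py; python3 - <<'E'
from h import *
from plant import r
s=r.snapshot("wrist");a=r.snapshot("side")
cv2.imwrite("pics/d.png",np.hstack([cv2.resize(x["image"][:,:,::-1],(400,300)) for x in(s,a)]))
# upright pose over tray: keep tool x heading
st=r.get_state();R0=R.from_quat(st["eef_rot"]);print(R0.as_matrix().round(2))
z=R0.as_matrix()[:,2];ax=np.cross(z,[0,0,-1]);ang=np.arcsin(np.linalg.norm(ax));M=R.from_rotvec(ax/np.linalg.norm(ax)*ang)*R0
for P in([.475,-.267,.13],[.475,-.267,.2]): print(rel(st,np.array(P),M))
print(M.as_matrix().round(2))
E
```

```text
t 12.3 F tool [0.31 0.11 0.91] M tool [-0.308  0.459  0.032] open mm 13.9 ff 60.08542148173319
TCP rel to cap, grasp axes mm [-9.000e-02  1.000e-02 -5.932e+01] turn deg [ -0.29   0.08 -78.02] q [ 0.05  0.41 -0.15  2.33  2.47  0.14 -0.56]
[[-0.8  -0.33  0.5 ]
 [-0.38  0.92  0.01]
 [-0.46 -0.19 -0.87]]
(array([ 19.37, -18.38,   9.11]), array([-11.1,  27.8,  -0. ]))
(array([ 16.13, -19.68,   3.05]), array([-11.1,  27.8,  -0. ]))
[[-0.92 -0.38  0.  ]
 [-0.38  0.92  0.  ]
 [-0.   -0.   -1.  ]]
```

View pics/d.png

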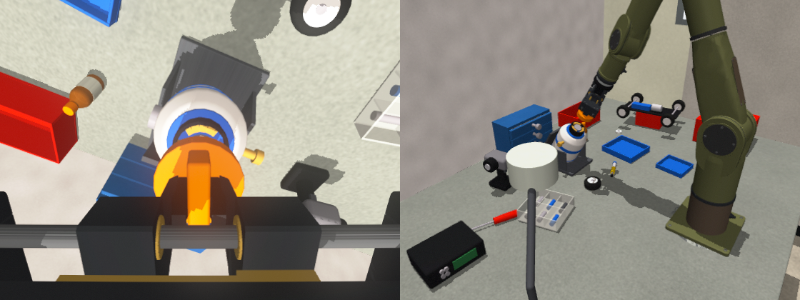

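The wrist and side views show the cap held in the fingers and clear of the neck. Next I carry it over the tray while turning upright.

```bash
python3 - <<'E'
from h import *
from plant import r
st=r.get_state();R0=R.from_quat(st["eef_rot"])
for P in([.51,-.04,.29],[.49,-.12,.29],[.475,-.2,.26],[.475,-.267,.16]): print(rel(st,np.array(P),R0)[0])
E
```

```text
[ 0.53 -1.51 -2.89]
[ 5.17 -8.25 -3.93]
[ 10.8  -14.59  -2.12]
[ 17.98 -18.93   6.51]
```

{"name": "carry_out", "arguments": {"rows": [[[0.5, -1.5, -2.9], [0, 0, 0], 1], [[2.5, -4.5, -3.4], [-2, 5, 0], 1], [[5.2, -8.2, -3.9], [-4, 10, 0], 1], [[8, -11.5, -3], [-6, 15, 0], 1], [[10.8, -14.6, -2], [-8, 20, 0], 1], [[13, -16.5, 0], [-10, 25, 0], 1], [[15.5, -18, 3.5], [-11.1, 27.8, 0], 1], [[18, -18.9, 6.5], [-11.1, 27.8, 0], 1], [[18, -18.9, 6.5], [-11.1, 27.8, 0], 1], [[18, -18.9, 6.5], [-11.1, 27.8, 0], 1], [[18, -18.9, 6.5], [-11.1, 27.8, 0], 1]]}}

```text
clock: 13.5
tool_pos: [0.4883, -0.2385, 0.1866]
eef_rot: [-0.193, 0.981, -0.007, 0.016]
contact_force: [1.6, -1.5, -1.7]
opening: 0.151
finger_force: 60.0
```

```bash
cat >tr.py <<'E'
from h import *
from plant import r
import sys
st=r.get_state();R0=R.from_quat(st["eef_rot"]);print(st["q"].round(2),st["tool_pos"].round(4))
z=R0.as_matrix()[:,2];ax=np.cross(z,[0,0,-1]);n=np.linalg.norm(ax);M=R.from_rotvec(ax/n*np.arcsin(n))*R0
for h in map(float,sys.argv[1:]): print(h,rel(st,np.array([.475,-.267,h]),M))
E
python3 tr.py .16 .05 .034
```

```text
[ 0.81  0.73 -0.74  1.88  0.71  0.77  1.64] [ 0.4883 -0.2385  0.1866]
0.16 (array([ 2.39, -2.08,  2.63]), array([-1.1,  1.7,  0. ]))
0.05 (array([ 2.71, -1.87, 13.63]), array([-1.1,  1.7,  0. ]))
0.034 (array([ 2.76, -1.84, 15.23]), array([-1.1,  1.7,  0. ]))
```

{"name": "carry_out", "arguments": {"rows": [[[2.5, -2, 2.5], [-1.1, 1.7, 0], 1], [[2.5, -2, 5], [-1.1, 1.7, 0], 1], [[2.55, -1.95, 7.5], [-1.1, 1.7, 0], 1], [[2.55, -1.95, 8.6], [-1.1, 1.7, 0], 1], [[2.55, -1.95, 8.6], [-1.1, 1.7, 0], 1], [[2.55, -1.95, 8.6], [-1.1, 1.7, 0], 1], [[2.55, -1.95, 8.6], [-1.1, 1.7, 0], 1]]}}

```text
clock: 14.2
tool_pos: [0.4768, -0.2666, 0.1018]
eef_rot: [-0.193, 0.981, -0.003, 0.002]
contact_force: [-0.3, 0.4, -2.2]
opening: 0.155
finger_force: 60.0
```

```bash
python3 tr.py .05 .034; python3 - <<'E'
from h import *
from plant import r
im=[]
for n in("wrist","scene"):
    s=r.snapshot(n);g=s["image"][:,:,::-1].copy()
    for z in(.028,.005):
        Q=box(.17-.01*(z<.01),.15-.01*(z<.01),z,z)[::2]@R.from_euler('z',-.11).as_matrix().T+[.475,-.267,0]
        cv2.polylines(g,[cv2.convexHull(proj(s,Q).astype(np.int32))],True,(0,255,0),1)
    im.append(cv2.resize(g,(400,300)) if n=="wrist" else cv2.resize(g[190:340,100:300],(400,300)))
cv2.imwrite("pics/t.png",np.hstack(im))
E
```

```text
[ 0.79  0.86 -0.63  1.91  0.84  0.65  1.58] [ 0.4768 -0.2666  0.1018]
0.05 (array([0.19, 0.06, 5.18]), array([-0.4,  0.2,  0. ]))
0.034 (array([0.2 , 0.07, 6.78]), array([-0.4,  0.2,  0. ]))
```

View pics/t.png

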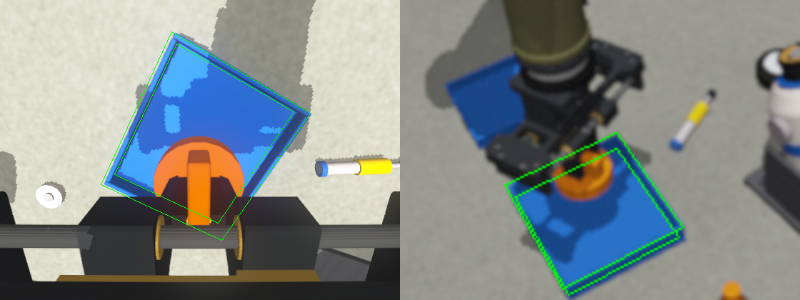

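The tray outline matches in both views (the tray floor is centred around wrist (205,130)), and the cap hangs over it. Now I lower it.

{"name": "carry_out", "arguments": {"rows": [[[0.2, 0, 2], [-0.4, 0.2, 0], 1], [[0.2, 0, 4], [-0.4, 0.2, 0], 1], [[0.2, 0, 5.5], [-0.4, 0.2, 0], 1], [[0.2, 0, 6.2], [-0.4, 0.2, 0], 1], [[0.2, 0, 6.6], [-0.4, 0.2, 0], 1], [[0.2, 0, 6.6], [-0.4, 0.2, 0], 1], [[0.2, 0, 6.6], [-0.4, 0.2, 0], 1]]}}

```text
clock: 15.0
tool_pos: [0.4747, -0.2676, 0.0351]
eef_rot: [-0.193, 0.981, 0.0, -0.001]
contact_force: [0.2, 0.2, 0.0]
opening: 0.153
finger_force: 60.0
```

```bash
python3 st.py|head -1; python3 tr.py .0318
```

```text
t 15.0 F tool [-0.29  0.06 -0.05] M tool [-0.11  -0.063  0.002] open mm 13.5 ff 60.032424074888695
[ 0.74  0.96 -0.53  1.92  0.95  0.53  1.49] [ 0.4747 -0.2676  0.0351]
0.0318 (array([-0.05,  0.05,  0.33]), array([ 0.1, -0.1,  0. ]))
```

{"name": "carry_out", "arguments": {"rows": [[[0, 0, 0.1], [0, 0, 0], 1], [[0, 0, 0.2], [0, 0, 0], 1], [[0, 0, 0.2], [0, 0, 0], 1]]}}

```text
clock: 15.3
tool_pos: [0.4742, -0.2677, 0.0327]
eef_rot: [-0.193, 0.981, 0.001, -0.001]
contact_force: [-0.2, 0.1, -1.1]
opening: 0.15
finger_force: 60.0
```

```bash
python3 st.py|head -1; python3 tr.py .0318
```

```text
t 15.3 F tool [0.21 0.14 1.08] M tool [-0.104 -0.08  -0.013] open mm 13.2 ff 60.0324754419853
[ 0.74  0.96 -0.53  1.93  0.96  0.53  1.49] [ 0.4742 -0.2677  0.0327]
0.0318 (array([-0.1 ,  0.03,  0.09]), array([ 0.1, -0.1, -0. ]))
```

{"name": "carry_out", "arguments": {"rows": [[[0, 0, 0.07], [0, 0, 0], 1], [[0, 0, 0.07], [0, 0, 0], 1], [[0, 0, 0.07], [0, 0, 0], 1]]}}

```text
clock: 15.6
tool_pos: [0.4742, -0.2676, 0.0319]
eef_rot: [-0.193, 0.981, 0.001, -0.001]
contact_force: [0.3, -0.1, -1.9]
opening: 0.151
finger_force: 60.0
```

```bash
python3 st.py|head -1
```

```text
t 15.6 F tool [-0.27 -0.22  1.95] M tool [-0.092 -0.127  0.023] open mm 13.3 ff 60.03239801415475
```

{"name": "carry_out", "arguments": {"rows": [[[0, 0, 0.07], [0, 0, 0], 1], [[0, 0, 0.07], [0, 0, 0], 1], [[0, 0, 0.07], [0, 0, 0], 1]]}}

```text
clock: 15.9
tool_pos: [0.4742, -0.2676, 0.0311]
eef_rot: [-0.193, 0.981, 0.001, -0.001]
contact_force: [0.0, 0.2, -1.9]
opening: 0.157
finger_force: 60.0
```

```bash
python3 st.py|head -1;python3 tr.py .0318
```

```text
t 15.9 F tool [-0.1   0.19  1.94] M tool [-0.064 -0.142 -0.055] open mm 13.8 ff 60.03227535285987
[ 0.73  0.97 -0.52  1.93  0.96  0.53  1.48] [ 0.4742 -0.2676  0.0311]
0.0318 (array([-0.1 ,  0.02, -0.07]), array([ 0.1, -0.1, -0. ]))
```

{"name": "carry_out", "arguments": {"rows": [[[0, 0, 0.07], [0, 0, 0], 1], [[0, 0, 0.07], [0, 0, 0], 1], [[0, 0, 0.07], [0, 0, 0], 1]]}}

```text
clock: 16.2
tool_pos: [0.4742, -0.2675, 0.0304]
eef_rot: [-0.193, 0.981, 0.001, -0.001]
contact_force: [-0.2, -0.5, -1.1]
opening: 0.156
finger_force: 60.0
```

```bash
python3 st.py|head -1
```

```text
t 16.2 F tool [ 0.35 -0.4   1.05] M tool [-0.102 -0.055 -0.014] open mm 13.7 ff 60.03227405017242
```

{"name": "carry_out", "arguments": {"rows": [[[0, 0, 0.07], [0, 0, 0], 1], [[0, 0, 0.07], [0, 0, 0], 1], [[0, 0, 0.07], [0, 0, 0], 1]]}}

```text
clock: 16.5
tool_pos: [0.4742, -0.2676, 0.0298]
eef_rot: [-0.193, 0.981, 0.001, -0.001]
contact_force: [-0.2, 0.5, -1.5]
opening: 0.158
finger_force: 60.0
```

```bash
python3 st.py|head -1;python3 tr.py .0318
```

```text
t 16.5 F tool [0.   0.51 1.45] M tool [-0.087 -0.127 -0.008] open mm 13.9 ff 60.03245328756748
[ 0.73  0.97 -0.52  1.93  0.96  0.52  1.48] [ 0.4742 -0.2676  0.0298]
0.0318 (array([-0.09,  0.02, -0.2 ]), array([ 0.1, -0.1,  0. ]))
```

{"name": "carry_out", "arguments": {"rows": [[[0, 0, 0.07], [0, 0, 0], 1], [[0, 0, 0.07], [0, 0, 0], 1], [[0, 0, 0.07], [0, 0, 0], 1]]}}

```text
clock: 16.8
tool_pos: [0.4742, -0.2676, 0.029]
eef_rot: [-0.193, 0.981, 0.001, -0.001]
contact_force: [0.2, -1.1, -1.3]
opening: 0.154
finger_force: 60.0
```

```bash
python3 st.py|head -1
```

```text
t 16.8 F tool [ 0.2  -1.09  1.25] M tool [-0.14  -0.098 -0.055] open mm 13.6 ff 60.03233952331357
```

{"name": "carry_out", "arguments": {"rows": [[[0, 0, 0.07], [0, 0, 0], 1], [[0, 0, 0.07], [0, 0, 0], 1], [[0, 0, 0.07], [0, 0, 0], 1]]}}

```text
clock: 17.1
tool_pos: [0.4742, -0.2676, 0.0284]
eef_rot: [-0.193, 0.981, 0.001, -0.001]
contact_force: [-0.3, -0.0, -0.7]
opening: 0.15
finger_force: 60.0
```

```bash
python3 st.py|head -1;python3 tr.py .0318
```

```text
t 17.1 F tool [0.3  0.08 0.65] M tool [-0.126 -0.116 -0.012] open mm 13.2 ff 60.03250725218095
[ 0.73  0.97 -0.52  1.93  0.97  0.52  1.48] [ 0.4742 -0.2676  0.0284]
0.0318 (array([-0.09,  0.02, -0.34]), array([ 0.1, -0.1,  0. ]))
```

{"name": "carry_out", "arguments": {"rows": [[[0, 0, 0.07], [0, 0, 0], 1], [[0, 0, 0.07], [0, 0, 0], 1], [[0, 0, 0.07], [0, 0, 0], 1]]}}

```text
clock: 17.4
tool_pos: [0.4742, -0.2676, 0.028]
eef_rot: [-0.193, 0.981, 0.001, -0.001]
contact_force: [-1.4, -0.1, 4.7]
opening: 0.152
finger_force: 60.0
```

```bash
python3 st.py|head -1
```

```text
t 17.4 F tool [ 1.32  0.45 -4.66] M tool [-0.233  0.12  -0.018] open mm 13.3 ff 60.01727285198285
```

{"name": "carry_out", "arguments": {"rows": [[[0, 0, 0.07], [0, 0, 0], 1], [[0, 0, 0.07], [0, 0, 0], 1], [[0, 0, 0.07], [0, 0, 0], 1]]}}

```text
clock: 17.7
tool_pos: [0.4742, -0.2676, 0.028]
eef_rot: [-0.193, 0.981, 0.0, -0.001]
contact_force: [-2.8, 0.5, 10.6]
opening: 0.154
finger_force: 60.2
```

```bash
python3 st.py|head -1;python3 tr.py .0318
python3 - <<'E'
from h import *
from plant import r
im=[]
for n,c in(("scene",(150,235,100,75)),("side",(280,165,100,75))):
    s=r.snapshot(n);g=s["image"][:,:,::-1].copy();x,y,w,h=c
    im.append(cv2.resize(g[y:y+h,x:x+w],(400,300),interpolation=cv2.INTER_CUBIC))
cv2.imwrite("pics/t2.png",np.hstack(im))
E
```

```text
t 17.7 F tool [  2.45   1.54 -10.6 ] M tool [-0.403  0.414  0.035] open mm 13.6 ff 60.200538208155194
[ 0.73  0.97 -0.52  1.93  0.97  0.52  1.48] [ 0.4742 -0.2676  0.028 ]
0.0318 (array([-0.09,  0.02, -0.38]), array([ 0.1, -0.1, -0. ]))
```

View pics/t2.png

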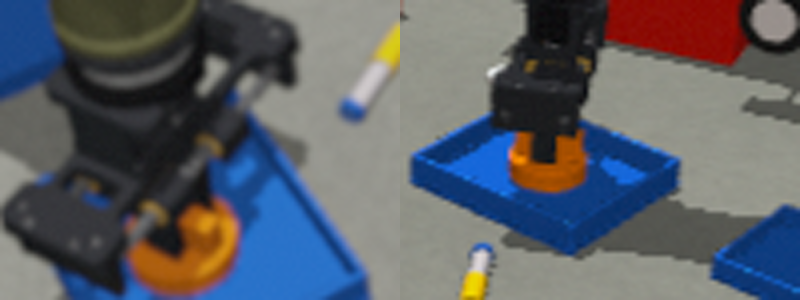

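Contact is at TCP z = 0.028, and both views show the cap sitting flat inside the tray. I ease the load, open, and withdraw straight up.

{"name": "carry_out", "arguments": {"rows": [[[0, 0, -0.1], [0, 0, 0], 1], [[0, 0, -0.1], [0, 0, 0], 1], [[0, 0, -0.1], [0, 0, 0], 0.7], [[0, 0, -0.1], [0, 0, 0], 0.6], [[0, 0, -0.1], [0, 0, 0], 0.55], [[0, 0, -0.1], [0, 0, 0], 0.55], [[0, 0, -0.1], [0, 0, 0], 0.55]]}}

```text
clock: 18.5
tool_pos: [0.4745, -0.2674, 0.028]
eef_rot: [-0.193, 0.981, 0.001, -0.001]
contact_force: [-0.3, 1.0, 4.1]
opening: 0.448
finger_force: 1.6
```

{"name": "carry_out", "arguments": {"rows": [[[0, 0, -0.5], [0, 0, 0], 0.55], [[0, 0, -1.5], [0, 0, 0], 0.55], [[0, 0, -4], [0, 0, 0], 0.55], [[0, 0, -8], [0, 0, 0], 0.55], [[0, 0, -12], [0, 0, 0], 0.55], [[0, 0, -14], [0, 0, 0], 0.55], [[0, 0, -14], [0, 0, 0], 0.55], [[0, 0, -14], [0, 0, 0], 0.55]]}}

```text
clock: 19.3
tool_pos: [0.4742, -0.2682, 0.1683]
eef_rot: [-0.192, 0.981, 0.0, -0.001]
contact_force: [1.0, -0.2, -0.6]
opening: 0.452
finger_force: 0.0
```

```bash
python3 st.py|head -1
python3 - <<'E'
from h import *
from plant import r
im=[]
for n,c in(("wrist",(0,0,560,420)),("side",(280,165,100,75))):
    s=r.snapshot(n);g=s["image"][:,:,::-1].copy();x,y,w,h=c
    im.append(cv2.resize(g[y:y+h,x:x+w],(400,300),interpolation=cv2.INTER_CUBIC))
cv2.imwrite("pics/t3.png",np.hstack(im))
E
```

```text
t 19.3 F tool [-0.89 -0.58  0.61] M tool [-0.117 -0.145 -0.016] open mm 39.8 ff 0.0
```

View pics/t3.png

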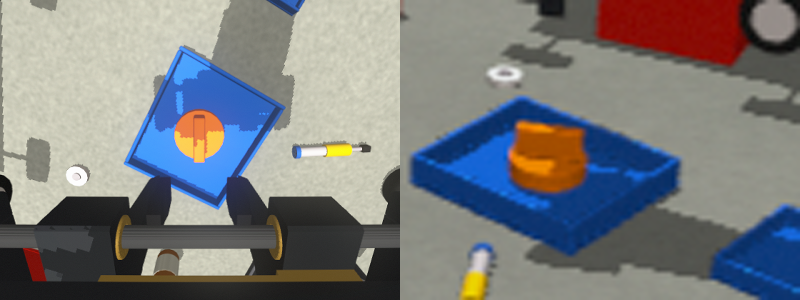

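The wrist view shows the cap upright at (199,136), near the tray's centre, with the bar up and the gripper clear. I hand the job in.

```bash
python3 -c "
from plant import r
print(r.finish_job())"
```

```text
the job is handed in; nothing more can be done
None
```

The job is handed in, verdict not returned: the cap was pressed at the first stop, turned free, drawn off and set down upright near the centre of the large blue tray, then released, at about 19 s of the 64 s.

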